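# Put three mixed-up reagent bottles back in their own holders

### The job

Three reagent bottles on the lab bench have been put back in each other's holders: move them so that each stands upright in the recess of the holder that matches its cap colour. Use the empty grey holder to park a bottle on the way (let go of it there), never stand or drop a bottle on the bare bench or tip it over, and leave the grey holder empty at the end. Do not shift or knock the large white bottle, the marker pen or the tube rack.

Things in the scene. Friction and masses are not known exactly. Their poses are not given: they have to be found in the camera images.
- bottle_blue: small white reagent bottle with a screw cap in blue and a thin blue stripe on its label, loose, about 100 g (70 to 140 g). 85 mm tall: straight body 42 mm in diameter up to 63 mm, then the cap, 45 mm in diameter, from 63 to 85 mm. Rigid and closed; grip it across the cap from above. Origin: centre of its underside; z up along its axis. It starts standing in a holder of another colour.
- bottle_orange: small white reagent bottle with a screw cap in orange and a thin orange stripe on its label, loose, about 100 g (70 to 140 g). 85 mm tall: straight body 42 mm in diameter up to 63 mm, then the cap, 45 mm in diameter, from 63 to 85 mm. Rigid and closed; grip it across the cap from above. Origin: centre of its underside; z up along its axis. It starts standing in a holder of another colour.
- bottle_green: small white reagent bottle with a screw cap in green and a thin green stripe on its label, loose, about 100 g (70 to 140 g). 85 mm tall: straight body 42 mm in diameter up to 63 mm, then the cap, 45 mm in diameter, from 63 to 85 mm. Rigid and closed; grip it across the cap from above. Origin: centre of its underside; z up along its axis. It starts standing in a holder of another colour.
- holder_blue: blue round bottle holder fixed to the bench: a low cup 84 mm in outer diameter, rim 14 mm above the bench, with a round recess 60 mm in diameter whose floor is 6 mm above the bench. Takes one bottle. Origin: its centre, at bench height; z up. The home of the bottle with the blue cap.
- holder_orange: orange round bottle holder fixed to the bench: a low cup 84 mm in outer diameter, rim 14 mm above the bench, with a round recess 60 mm in diameter whose floor is 6 mm above the bench. Takes one bottle. Origin: its centre, at bench height; z up. The home of the bottle with the orange cap.
- holder_green: green round bottle holder fixed to the bench: a low cup 84 mm in outer diameter, rim 14 mm above the bench, with a round recess 60 mm in diameter whose floor is 6 mm above the bench. Takes one bottle. Origin: its centre, at bench height; z up. The home of the bottle with the green cap.
- holder_grey: grey, unmarked spare round bottle holder fixed to the bench: a low cup 84 mm in outer diameter, rim 14 mm above the bench, with a round recess 60 mm in diameter whose floor is 6 mm above the bench. Takes one bottle. Origin: its centre, at bench height; z up. Empty at the start.
- wash_bottle: bystander: larger loose white bottle with a white cap, 62 mm in diameter, 125 mm tall, 0.3 kg. Origin: centre of its underside. Not to be disturbed.
- marker: bystander: loose marker pen lying on the bench, 136 mm long along its x, 14 mm thick. Origin: its middle, at bench height. Not to be disturbed.
- tube_rack: bystander: loose red rack, 230 mm (its x) by 120 mm, 30 mm high, 46 mm over the pink-capped sample tubes in it. Origin: centre of its underside. Not to be disturbed.

How it is judged:
By the outcome, as a careful person would: the job done as asked, in the order asked, and still so for the second after the job is handed in, with the robot touching nothing.
It also fails if it takes over 112 s, if anything falls off the work surface, if the arm or the gripper's body presses on something with over 40 N, if the wrist force passes 120 N, or if a joint passes its speed limit or range.

### The arm

A 6-joint arm with a two-finger parallel gripper is mounted at the origin on the work surface. World frame = base frame: x ahead of the robot, y to its left, z up, the work surface at z = 0. Lengths are in m, angles in rad, forces in N, time in s.
With the tool pointing down it reaches from about 0.3 to 0.875 m from the base axis. Payload 4.2 kg.
Tool frame: the origin (TCP) lies midway between the tips of the shut fingers; the grasp point (between the pads) lies 19 mm behind it; z points along the fingers, y is the line along which they close (so a half turn about z gives the same grasp; the last joint's range is limited). The gripper opens to 85 mm and grips with 20 to 120 N. Pads are 22 mm wide; open, the fingers measure 114 mm over their backs; the gripper's body (76 mm by 85 mm) begins 54 mm behind the grasp point. The pads swing forward as they close: fully open they stand 13 mm farther back than shut.
Start: joints at [1.151, 0.32, 1.565, -0, 1.257, -0.02], TCP at [0.224, 0.53, 0.231] pointing down, gripper open.
Joint ranges: [-3.11, 3.11], [-0.84, 2.01], [0.21, 2.61], [-1.34, 4.49], [0.05, 2.63], [-2.56, 2.56]. Speed limits (rad/s): [2.57, 2.57, 3.14, 3.14, 3.14, 3.14].

### API

Orientations are given as a 3x3 rotation matrix whose columns are the frame's x, y, z axes.
In Python, from cell import get_obs, get_image, finish_job, recognise, silhouettes, place_of gives the robot as it stands.
- The arm moves only by the tool servo_tool, never from a script. Its argument "deltas" is a list of rows, each a list of 7 numbers: the closure in counts, from 0 (fully open) to 255 (shut), then the shift along the tool's x, y, z in mm, then the turn, a rotation vector about the tool's x, y, z in rad. A call has 1 to 12 rows; each row is the pose to reach, as a shift and turn from the pose commanded when the call began, along the tool's axes at that moment; what a row does not reach only later rows make up. A row lasts 1/8 s, in which the tool goes at most 62.5 mm and 10.7 degrees, less where a joint would pass 70% of its speed; a pose out of reach is approached as far as the arm can. A call with a gripper value outside its range is refused whole. The fingers move at their own pace and stop on an object; "squeeze" is the grip in N (left out, the last holds). Time passes only in rows, so rows that repeat a pose let the fingers close. It gives the time, the measured TCP pose, the force, the opening and the grip force at its end, in the units of the state.
- get_obs(): the state, without advancing time (a new reading comes with each control period).
- get_image(name): name is "scene" or "side" or "wrist"; returns a dict with "img" (384x512x3 uint8, red, green, blue), "vfov" (degrees; the focal length in pixels is half the picture's height over the tangent of half this angle, whatever the lens; pixels are square), "cx", "cy" (the principal point, pixels), "D" ([k1, k2, p1, p2, k3] as OpenCV has them; the pictures are not rectified), "R" (3x3) and "t" (3): a world point X has camera coordinates R X + t. Camera axes: x right, y down, z forward; pixel columns grow to the right and rows downward; lengths in m; the calibration is good to about 2 mm. A picture is of the moment at which its call begins. There is no depth.
- finish_job(): hands the job in; it is judged then, once.
Trained networks look in a picture, given as the dict that the camera call returned (one of the last four; its "shot" number tells which), for a name from the list of things; names that differ only in an ending like _2 or _b are one class to them, and where a whole thing is asked for, a point or a joint stands for the part that bears it (a point fixed in the world has none). Each returns a list of dicts, best first, with "conf" (0 to 1); they miss things now and then, are a little off and sometimes report something else, mostly with a low value. They report only what shows in the picture. A call takes as long as a camera call.
- recognise(picture, name): "point" ([column, row] in pixels, amid what is visible of it).
- silhouettes(picture, name): "pixels" (384x512 bool, what is visible of it) and "point" ([column, row] in pixels, amid what is visible of it).
- place_of(picture, name): "point" ([column, row] in pixels: a listed point, or the origin of a listed thing).
The state is a dict: "clock": time; "joints": joint angles; "qvel": joint speeds; "joint_efforts": joint torques, N m; "tcp_pos": TCP position; "tcp_rot": TCP orientation; "wrist_force": force on the tool from outside, world axes, zero at the start; "wrist_torque": the same for the moment, N m; "opening": finger opening in m; "grasp_force": force on a finger pad.
Only numpy, scipy, OpenCV 4.12 (cv2) and the standard library are available. Lean on these libraries where they do the work, as an engineer would, in place of code of your own. Each camera call takes 0.05 s, during which the arm holds its last target. There are 200 camera calls.

## Working session

There is one attempt and no reset: what is moved stays moved. The work goes in short steps, Python scripts to look and compute and a tool call to move; the robot and the scene stay as the last step left them, time stands still between calls to the robot, and variables do not carry over. Pictures are saved under pics/ and viewed, at most 14 in all, crops included, and the job is handed in when it is done.

Besides the shell and the picture viewer there is one more tool, called after "Emit:" by a JSON object that holds its "method" and its "body". servo_tool: Moves the arm, as the interface text tells. Its arguments: {"type":"object","properties":{"deltas":{"type":"array","items":{"type":"array","items":{"type":"number"}}},"squeeze":{"type":"number"}},"required":["deltas"]}

```bash
mkdir -p pics; cat > h.py <<'E'
import numpy as np, cv2
from cell import *
def K(p):
    f=p["img"].shape[0]/2/np.tan(np.radians(p["vfov"])/2)
    return np.array([[f,0,p["cx"]],[0,f,p["cy"]],[0,0,1.]])
def ray(p,px):
    u=cv2.undistortPoints(np.array([[px]],float),K(p),np.array(p["D"],float))[0,0]
    R=np.array(p["R"]);t=np.array(p["t"])
    return -R.T@t, R.T@np.array([u[0],u[1],1.])
def at_z(p,px,z):
    o,d=ray(p,px); return o+d*(z-o[2])/d[2]
def tri(a,pa,b,pb):
    o1,d1=ray(a,pa);o2,d2=ray(b,pb)
    s=np.linalg.lstsq(np.c_[d1,-d2],o2-o1,rcond=None)[0]
    x,y=o1+s[0]*d1,o2+s[1]*d2
    return (x+y)/2,np.linalg.norm(x-y)
def save(p,n): cv2.imwrite("pics/"+n+".png",cv2.cvtColor(p["img"],cv2.COLOR_RGB2BGR))
names=["bottle_blue","bottle_orange","bottle_green","holder_blue","holder_orange","holder_green","holder_grey","wash_bottle","marker","tube_rack"]
E
python3 - <<'E'
from h import *
np.set_printoptions(precision=3,suppress=True)
P={n:get_image(n) for n in("scene","side")}
for n in P: save(P[n],n+"0")
w=get_image("wrist"); save(w,"wrist0"); P["wrist"]=w
for o in names:
    for n in P:
        for r in place_of(P[n],o)[:2]:
            if r["conf"]>.2: print(o,n,np.round(r["point"]),round(r["conf"],2),at_z(P[n],r["point"],.006 if "bottle_" in o else 0)[:2])
o=get_obs();print(o["tcp_pos"],o["tcp_rot"],o["wrist_force"])
E
```

```text
bottle_blue scene [240. 267.] 0.83 [ 0.618 -0.193]
bottle_blue side [231. 165.] 0.63 [ 0.614 -0.207]
bottle_blue side [168. 206.] 0.48 [0.723 0.018]
bottle_orange scene [147. 238.] 0.6 [ 0.385 -0.28 ]
bottle_orange side [306. 160.] 0.85 [ 0.401 -0.261]
bottle_green scene [254. 186.] 0.77 [0.449 0.04 ]
holder_blue scene [259. 189.] 0.56 [0.465 0.044]
holder_blue scene [240. 269.] 0.52 [ 0.619 -0.193]
holder_blue side [274. 225.] 0.57 [0.459 0.054]
holder_orange scene [241. 268.] 0.92 [ 0.618 -0.188]
holder_orange scene [147. 242.] 0.74 [ 0.389 -0.286]
holder_orange side [232. 169.] 0.83 [ 0.609 -0.191]
holder_green scene [145. 242.] 0.63 [ 0.388 -0.289]
holder_green side [308. 158.] 0.77 [ 0.398 -0.283]
holder_green side [277. 222.] 0.41 [0.454 0.043]
holder_grey scene [329. 174.] 0.93 [0.577 0.235]
holder_grey side [203. 271.] 0.87 [0.581 0.22 ]
holder_grey wrist [120. 289.] 0.43 [0.327 0.264]
wash_bottle scene [332. 244.] 0.61 [0.736 0.009]
wash_bottle side [328. 298.] 0.33 [0.337 0.26 ]
marker scene [296. 202.] 0.5 [0.579 0.071]
marker side [222. 225.] 0.68 [0.577 0.07 ]
tube_rack scene [332. 242.] 0.74 [0.733 0.016]
tube_rack scene [270. 140.] 0.72 [0.323 0.264]
tube_rack side [329. 296.] 0.93 [0.335 0.254]
tube_rack wrist [119. 289.] 0.88 [0.327 0.262]
[0.224 0.53  0.231] [[-0.921  0.389  0.   ]
 [ 0.389  0.921  0.   ]
 [ 0.     0.    -1.   ]] [ 0.687 -0.48   0.266]
```

View pics/scene0.png

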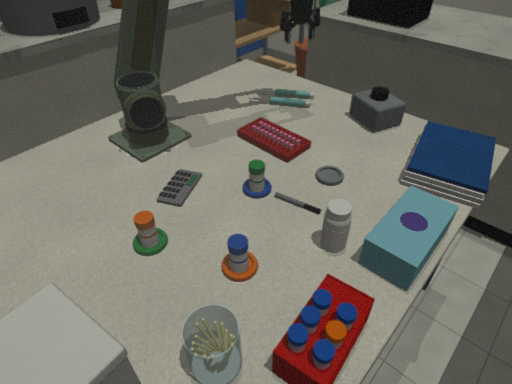

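View pics/side0.png

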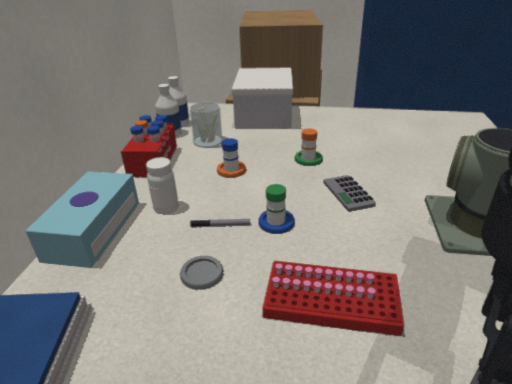

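The scene view shows green in the blue holder (257,180), blue in the orange holder (239,255) and orange in the green holder (148,232), with grey empty at (330,175). I'll measure the caps and holders more closely.

```bash
cat >> h.py <<'E'
HUE={"blue":(105,125),"orange":(5,18),"green":(45,85)}
def disc_fit(ps,mask,g,z0,z1,r,fit=None):
    """fit xy of an upright cylinder by matching projected silhouette centroid/box to the colour masks"""
    from scipy.optimize import least_squares
    a=np.linspace(0,2*np.pi,40)
    def res(q):
        out=[]
        for p,m in zip(ps,mask):
            X=np.array([[q[0]+r*np.cos(t),q[1]+r*np.sin(t),z] for z in(z0,z1) for t in a])
            uv=cv2.projectPoints(X,cv2.Rodrigues(np.array(p["R"]))[0],np.array(p["t"],float),K(p),np.array(p["D"],float))[0][:,0]
            lo,hi=uv.min(0),uv.max(0); ys,xs=np.nonzero(m)
            out+=[lo[0]-xs.min(),hi[0]-xs.max()-1+0,lo[1]-ys.min(),hi[1]-ys.max()-1]
        return out
    s=least_squares(res,g,loss="soft_l1",x_scale=.01); return s.x,np.round(s.fun,1)
def cmask(p,col,px,rad):
    h=cv2.cvtColor(p["img"],cv2.COLOR_RGB2HSV); lo,hi=HUE[col]
    m=((h[...,0]>=lo)&(h[...,0]<=hi)&(h[...,1]>110)).astype(np.uint8)
    c=np.zeros_like(m); cv2.circle(c,tuple(int(v) for v in px),rad,1,-1); m&=c
    n,l,s,_=cv2.connectedComponentsWithStats(m)
    k=1+np.argmax(s[1:,4]); return l==k
E
python3 - <<'E'
from h import *
np.set_printoptions(precision=4,suppress=True)
a,b=get_image("scene"),get_image("side")
caps={"green":((257,166),(276,193),(.46,.048)),"blue":((238,242),(230,146),(.614,-.192)),"orange":((145,218),(309,136),(.39,-.286))}
hold={"blue":((257,188),(277,221),(.46,.048)),"orange":((240,266),(231,169),(.614,-.192)),"green":((150,242),(309,157),(.39,-.286))}
for c,(u,v,g) in caps.items():
    print("cap",c,*disc_fit([a,b],[cmask(a,c,u,16),cmask(b,c,v,14)],g,.069,.091,.0225))
for c,(u,v,g) in hold.items():
    print("hold",c,*disc_fit([a,b],[cmask(a,c,u,20),cmask(b,c,v,22)],g,0,.014,.042))
for p in(a,b):
    s=silhouettes(p,"holder_grey")
    print("grey",s[0]["conf"],*disc_fit([p],[s[0]["pixels"]],(.579,.228),0,.014,.042))
E
```

```text
cap green [0.4556 0.0463] [-0.8  0.7 -2.6  3.6 -1.4  1.4 -1.4  1.2]
cap blue [ 0.6089 -0.1853] [-1.   1.2 -3.6  1.9 -0.9  1.1 -1.4  1. ]
cap orange [ 0.3978 -0.2806] [-1.4  0.5 -2.  -0.4 -1.3 -0.2 -1.8 -0.4]
hold blue [0.4564 0.0442] [-1.2  0.2 -3.8 -0.2 -1.8  0.2 -4.2  0.6]
hold orange [ 0.6132 -0.1884] [-1.1 -0.2 -3.7 -0.3 -2.  -1.2 -2.4  0.1]
hold green [ 0.3956 -0.2782] [-2.   1.1 -4.1  0.5 -2.   0.7 -3.3  0.8]
grey 0.95 [0.5852 0.225 ] [-0.   0.  -0.1  0.1]
grey 0.76 [0.5789 0.2302] [-1.7  1.8 -1.3  0.7]
```

Emit:
{"method": "servo_tool", "body": {"deltas": [[0,-402,-355,0,0,0,-0.4],[0,-402,-355,0,0,0,-0.4],[0,-402,-355,0,0,0,-0.4],[0,-402,-355,0,0,0,-0.4],[0,-402,-355,0,0,0,-0.4],[0,-402,-355,0,0,0,-0.4],[0,-402,-355,0,0,0,-0.4],[0,-402,-355,0,0,0,-0.4],[0,-402,-355,0,0,0,-0.4],[0,-402,-355,0,0,0,-0.4],[0,-402,-355,0,0,0,-0.4],[0,-402,-355,0,0,0,-0.4]], "squeeze": 35}}

```text
clock: 3.35
tcp_pos: [0.4555, 0.0472, 0.2313]
tcp_rot: [[-1.0, -0.002, -0.0], [-0.002, 1.0, 0.0], [0.0, 0.0, -1.0]]
wrist_force: [0.5, -1.0, 0.5]
opening: 0.0856
grasp_force: 0.0
```

```bash
cat > w.py <<'E'
from h import *
np.set_printoptions(precision=4,suppress=True)
import sys
w=get_image("wrist"); o=get_obs()
print(o["clock"],o["tcp_pos"],o["tcp_rot"],o["joints"])
save(w,sys.argv[1])
for n in names[:7]:
    for r in place_of(w,n)[:1]:
        if r["conf"]>.3: print(n,np.round(r["point"]),round(r["conf"],2),at_z(w,r["point"],.006 if "bottle_" in n else 0)[:2])
for c in HUE:
    h=cv2.cvtColor(w["img"],cv2.COLOR_RGB2HSV); lo,hi=HUE[c]
    m=((h[...,0]>=lo)&(h[...,0]<=hi)&(h[...,1]>110)).astype(np.uint8)
    n,l,s,ce=cv2.connectedComponentsWithStats(m)
    for k in range(1,n):
        if s[k,4]>400: print(c,s[k],ce[k].round(),"top z.091",at_z(w,ce[k],.091)[:2],"rim z.014",at_z(w,s[k,:2]+s[k,2:4]/2,.014)[:2])
E
python3 w.py wrist1
```

```text
3.4 [0.4555 0.0472 0.2314] [[-1.     -0.002  -0.    ]
 [-0.002   1.      0.0003]
 [ 0.      0.0003 -1.    ]] [ 0.078   0.1346  1.8136  0.0003  1.1934 -1.495 ]
bottle_blue [ 85. 266.] 0.79 [ 0.6113 -0.1992]
bottle_green [251. 164.] 0.7 [0.4609 0.0426]
holder_blue [250. 160.] 0.69 [0.4565 0.0404]
holder_orange [ 92. 266.] 0.59 [ 0.6152 -0.1934]
holder_grey [374. 247.] 0.95 [0.5828 0.2164]
blue [ 218  129   66   58 1729] [252. 151.] top z.091 [0.4289 0.0445] rim z.014 [0.4514 0.0423]
blue [ 38 280  44  27 701] [ 62. 292.] top z.091 [ 0.5937 -0.1782] rim z.014 [ 0.6545 -0.2426]
orange [  63  240   58   53 1404] [ 96. 262.] top z.091 [ 0.5516 -0.1289] rim z.014 [ 0.6068 -0.1839]
green [132   5  45  37 718] [154.  23.] top z.091 [ 0.3166 -0.0401] rim z.014 [ 0.3002 -0.0636]
green [   0   85   29   65 1191] [ 13. 118.] top z.091 [ 0.3955 -0.1869] rim z.014 [ 0.3992 -0.2488]
green [ 226  156   44   46 1560] [248. 179.] top z.091 [0.4566 0.0401] rim z.014 [0.4782 0.0385]
```

View pics/wrist1.png

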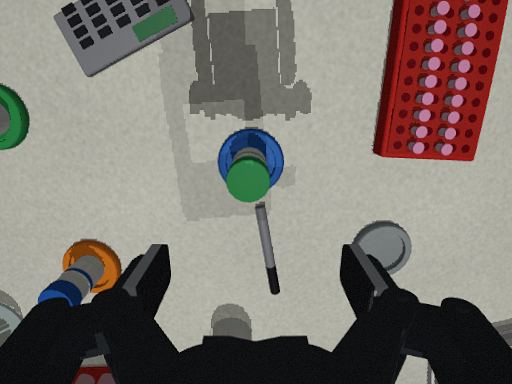

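The wrist view shows the green cap at (248,179) in the blue holder, between the open fingers. I'll descend and grip.

Emit:
{"method": "servo_tool", "body": {"deltas": [[0,0,-3,40,0,0,0],[0,0,-3,80,0,0,0],[0,0,-3,120,0,0,0],[0,0,-3,150,0,0,0],[0,0,-3,174,0,0,0],[0,0,-3,174,0,0,0],[0,0,-3,174,0,0,0],[255,0,-3,174,0,0,0],[255,0,-3,174,0,0,0],[255,0,-3,174,0,0,0],[255,0,-3,174,0,0,0],[255,0,-3,174,0,0,0]], "squeeze": 35}}

```text
clock: 5.25
tcp_pos: [0.4567, 0.0431, 0.0581]
tcp_rot: [[-1.0, -0.0, 0.002], [-0.0, 1.0, -0.0], [-0.002, -0.0, -1.0]]
wrist_force: [-0.0, -1.4, 6.1]
opening: 0.0442
grasp_force: 35.0
```

Emit:
{"method": "servo_tool", "body": {"deltas": [[255,0,0,-20,0,0,0],[255,0,0,-50,0,0,0],[255,-10,15,-60,0,0,0],[255,-30,45,-60,0,0,0],[255,-55,80,-60,0,0,0],[255,-80,115,-60,0,0,0],[255,-100,147,-60,0,0,0],[255,-115,170,-60,0,0,0],[255,-123,181,-60,0,0,0],[255,-125,183,-60,0,0,0],[255,-125,183,-60,0,0,0],[255,-125,183,-60,0,0,0]]}}

```text
clock: 6.75
tcp_pos: [0.5804, 0.2253, 0.1174]
tcp_rot: [[-1.0, 0.001, -0.001], [0.001, 1.0, -0.0], [0.001, -0.0, -1.0]]
wrist_force: [-0.7, -0.1, -0.4]
opening: 0.0444
grasp_force: 36.0
```

```bash
cat > chk.py <<'E'
from h import *
np.set_printoptions(precision=4,suppress=True)
import sys
n=sys.argv[1]
a,b,w=get_image("scene"),get_image("side"),get_image("wrist"); o=get_obs(); print(o["clock"],o["tcp_pos"],o["opening"],o["joints"])
c=[cv2.cvtColor(cv2.resize(p["img"],(400,300)) ,cv2.COLOR_RGB2BGR) for p in(a,b)]
if len(sys.argv)>2:
    q=np.array([float(sys.argv[2]),float(sys.argv[3]),.05]); c=[]
    for p in(a,b):
        uv=cv2.projectPoints(q[None],cv2.Rodrigues(np.array(p["R"]))[0],np.array(p["t"],float),K(p),np.array(p["D"],float))[0][0,0].astype(int)
        x,y=np.clip(uv[0],65,446),np.clip(uv[1],65,318)
        c.append(cv2.resize(cv2.cvtColor(p["img"][y-65:y+65,x-65:x+65],cv2.COLOR_RGB2BGR),(400,400)))
cv2.imwrite("pics/"+n+".png",np.hstack(c))
for t in names[:7]:
    for k,p in(("sc",a),("si",b),("wr",w)):
        for r in place_of(p,t)[:1]:
            if r["conf"]>.4: print(t,k,round(r["conf"],2),at_z(p,r["point"],.006 if "bottle_" in t else 0)[:2])
E
python3 chk.py hover1 .582 .226
```

```text
6.9 [0.5807 0.2257 0.1175] 0.044153715329088176 [ 0.3522  0.4807  1.6105 -0.      1.0503 -1.2182]
bottle_blue sc 0.58 [ 0.6202 -0.2014]
bottle_blue si 0.67 [ 0.6107 -0.1987]
bottle_orange sc 0.81 [ 0.3946 -0.2884]
bottle_orange si 0.62 [ 0.4004 -0.2896]
bottle_green sc 0.87 [0.5302 0.3016]
bottle_green si 0.56 [0.6056 0.1606]
bottle_green wr 0.63 [0.6084 0.2238]
holder_blue sc 0.8 [0.4567 0.0433]
holder_blue si 0.94 [0.4558 0.0506]
holder_blue wr 0.77 [0.4561 0.0402]
holder_orange sc 0.69 [ 0.6078 -0.1864]
holder_orange si 0.67 [ 0.608  -0.1855]
holder_green sc 0.83 [ 0.3929 -0.2825]
holder_green si 0.48 [ 0.4028 -0.296 ]
holder_grey sc 0.89 [0.5897 0.2155]
holder_grey wr 0.8 [0.5812 0.2252]
```

View pics/hover1.png

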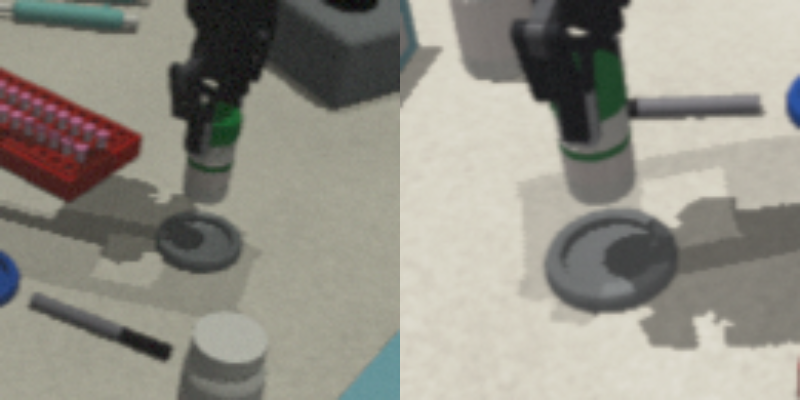

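The bottle hangs about over the grey recess centre, at (209,190) in the left crop with the holder at (200,240). I'll lower and release.

Emit:
{"method": "servo_tool", "body": {"deltas": [[255,0,0,20,0,0,0],[255,0,0,40,0,0,0],[255,0,0,50,0,0,0],[255,0,0,56,0,0,0],[255,0,0,58,0,0,0],[255,0,0,58,0,0,0],[255,0,0,58,0,0,0],[0,0,0,58,0,0,0],[0,0,0,58,0,0,0],[0,0,0,58,0,0,0],[0,0,0,58,0,0,0],[0,0,0,58,0,0,0]]}}

```text
clock: 9.45
tcp_pos: [0.5809, 0.2263, 0.0593]
tcp_rot: [[-1.0, -0.0, 0.0], [-0.0, 1.0, 0.0], [-0.0, 0.0, -1.0]]
wrist_force: [-0.3, 0.5, -0.3]
opening: 0.0857
grasp_force: 0.0
```

Emit:
{"method": "servo_tool", "body": {"deltas": [[0,0,0,-30,0,0,0],[0,0,0,-80,0,0,0],[0,0,0,-135,0,0,0],[0,-3,-40,-140,0,0,0],[0,-7,-100,-140,0,0,0],[0,-11,-160,-140,0,0,0],[0,-16,-220,-140,0,0,0],[0,-20,-280,-140,0,0,0],[0,-24,-340,-140,0,0,0],[0,-28,-390,-140,0,0,0],[0,-29,-412,-140,0,0,0],[0,-29,-412,-140,0,0,0]]}}

```text
clock: 10.95
tcp_pos: [0.6098, -0.1865, 0.199]
tcp_rot: [[-1.0, 0.002, -0.0], [0.002, 1.0, 0.001], [0.0, 0.001, -1.0]]
wrist_force: [-0.7, 0.1, 0.1]
opening: 0.0853
grasp_force: 0.0
```

```bash
python3 w.py wrist2 | grep -v "^ "; python3 chk.py after1 .582 .226 | grep -E "green|blue|^[0-9]"
```

```text
11.0 [ 0.6098 -0.1852  0.1991] [[-1.      0.0004 -0.0004]
bottle_blue [247. 166.] 0.65 [ 0.6095 -0.1956]
holder_blue [464.  24.] 0.66 [0.4555 0.0374]
holder_orange [248. 166.] 0.91 [ 0.612  -0.1946]
blue [ 431    0   79   68 4494] [469.  30.] top z.091 [ 0.4803 -0.0169] rim z.014 [0.4676 0.0374]
blue [ 225  162   49   51 1959] [249. 188.] top z.091 [ 0.61   -0.1916] rim z.014 [ 0.6336 -0.1928]
blue [ 76 355  32  29 635] [ 93. 369.] top z.091 [ 0.8288 -0.3745] rim z.014 [ 0.9207 -0.4336]
orange [ 217  132   71   63 2038] [254. 156.] top z.091 [ 0.582  -0.1875] rim z.014 [ 0.6054 -0.1892]
11.5 [ 0.61   -0.1853  0.1994] 0.08529864929582515 [-0.313   0.4379  1.4619  0.0001  1.2417 -1.8847]
bottle_blue sc 0.8 [ 0.6263 -0.1954]
bottle_blue si 0.88 [ 0.6191 -0.1984]
bottle_blue wr 0.81 [ 0.6139 -0.1965]
bottle_green sc 0.94 [0.5791 0.2164]
bottle_green si 0.59 [0.5791 0.2271]
holder_blue si 0.89 [0.4492 0.0517]
holder_blue wr 0.71 [0.4572 0.0366]
holder_green sc 0.96 [ 0.3918 -0.2791]
holder_green si 0.77 [ 0.3966 -0.2769]
```

View pics/after1.png

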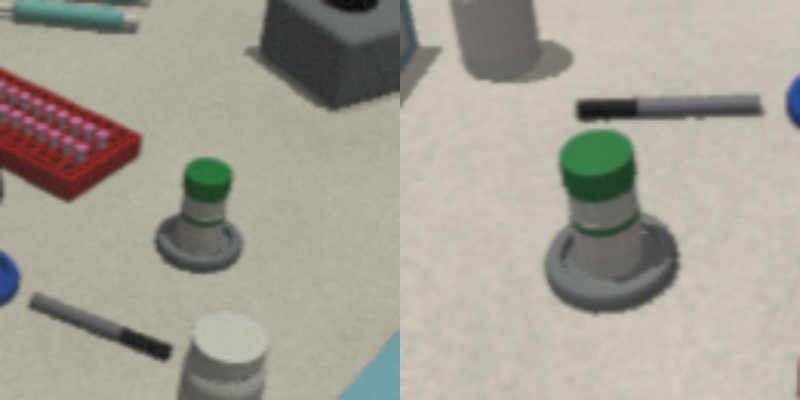

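View pics/wrist2.png

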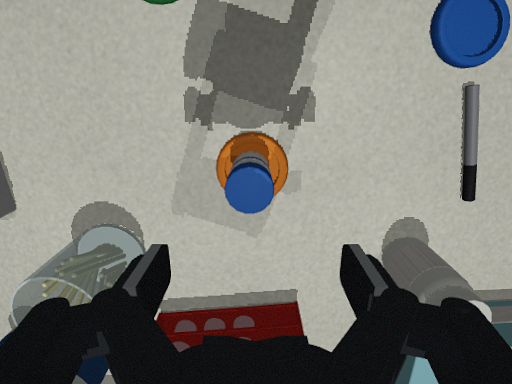

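Green stands upright in grey, and the blue cap is at (249,188), slightly left of the fingers' middle. I'll descend, shift y by -4 mm and grip.

Emit:
{"method": "servo_tool", "body": {"deltas": [[0,0,-4,40,0,0,0],[0,0,-4,80,0,0,0],[0,0,-4,115,0,0,0],[0,0,-4,135,0,0,0],[0,0,-4,141,0,0,0],[0,0,-4,141,0,0,0],[0,0,-4,141,0,0,0],[255,0,-4,141,0,0,0],[255,0,-4,141,0,0,0],[255,0,-4,141,0,0,0],[255,0,-4,141,0,0,0],[255,0,-4,141,0,0,0]]}}

```text
clock: 14.05
tcp_pos: [0.6103, -0.1899, 0.0589]
tcp_rot: [[-1.0, -0.0, 0.001], [-0.0, 1.0, -0.0], [-0.001, -0.0, -1.0]]
wrist_force: [-0.5, -0.1, 5.4]
opening: 0.0442
grasp_force: 35.5
```

Emit:
{"method": "servo_tool", "body": {"deltas": [[255,0,0,-20,0,0,0],[255,0,0,-50,0,0,0],[255,10,15,-60,0,0,0],[255,35,53,-60,0,0,0],[255,63,96,-60,0,0,0],[255,91,139,-60,0,0,0],[255,119,181,-60,0,0,0],[255,140,213,-60,0,0,0],[255,151,230,-60,0,0,0],[255,154,234,-60,0,0,0],[255,154,234,-60,0,0,0],[255,154,234,-60,0,0,0]]}}

```text
clock: 15.55
tcp_pos: [0.4562, 0.0437, 0.1181]
tcp_rot: [[-1.0, 0.001, 0.0], [0.001, 1.0, -0.0], [-0.0, -0.0, -1.0]]
wrist_force: [0.1, -1.4, -0.4]
opening: 0.0443
grasp_force: 36.0
```

```bash
python3 chk.py hover2 .456 .044 | grep -E "blue|^[0-9]"
```

```text
15.7 [0.4563 0.0437 0.1182] 0.04416966470878644 [ 0.0703  0.249   1.9876  0.      0.9051 -1.4996]
bottle_blue sc 0.66 [0.4307 0.0861]
bottle_blue si 0.77 [ 0.4668 -0.0579]
bottle_blue wr 0.75 [0.4813 0.0378]
holder_blue sc 0.64 [0.4622 0.0399]
holder_blue si 0.68 [0.4486 0.0512]
holder_blue wr 0.77 [0.4576 0.0393]
```

View pics/hover2.png

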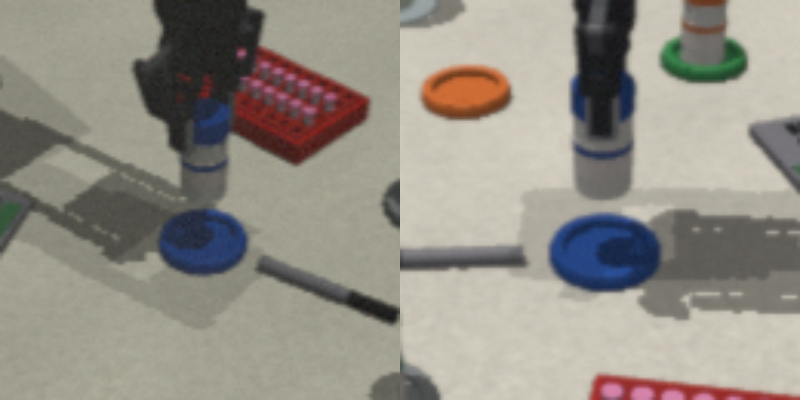

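The bottle is over the blue recess in both crops, at (205,180) over (203,240) and at (603,180) over (605,250). Lower and release.

Emit:
{"method": "servo_tool", "body": {"deltas": [[255,0,0,20,0,0,0],[255,0,0,40,0,0,0],[255,0,0,50,0,0,0],[255,0,0,56,0,0,0],[255,0,0,58,0,0,0],[255,0,0,58,0,0,0],[255,0,0,58,0,0,0],[0,0,0,58,0,0,0],[0,0,0,58,0,0,0],[0,0,0,58,0,0,0],[0,0,0,58,0,0,0],[0,0,0,58,0,0,0]]}}

```text
clock: 18.25
tcp_pos: [0.456, 0.0442, 0.0603]
tcp_rot: [[-1.0, -0.0, 0.0], [-0.0, 1.0, 0.0], [-0.0, 0.0, -1.0]]
wrist_force: [-0.3, 0.5, -0.8]
opening: 0.0853
grasp_force: 0.0
```

Emit:
{"method": "servo_tool", "body": {"deltas": [[0,0,0,-30,0,0,0],[0,0,0,-80,0,0,0],[0,0,0,-135,0,0,0],[0,5,-30,-140,0,0,0],[0,13,-80,-140,0,0,0],[0,22,-135,-140,0,0,0],[0,31,-190,-140,0,0,0],[0,40,-245,-140,0,0,0],[0,50,-300,-140,0,0,0],[0,60,-325,-140,0,0,0],[0,60,-325,-140,0,0,0],[0,60,-325,-140,0,0,0]]}}

```text
clock: 19.75
tcp_pos: [0.396, -0.28, 0.2001]
tcp_rot: [[-1.0, -0.0, -0.0], [-0.0, 1.0, 0.001], [0.0, 0.001, -1.0]]
wrist_force: [-0.7, -0.1, -0.2]
opening: 0.0854
grasp_force: 0.0
```

```bash
python3 w.py wrist3 | grep -v "^ "; python3 chk.py after2 .456 .044 | grep -E "blue|orange|^[0-9]"
```

```text
19.8 [ 0.3962 -0.2798  0.2002] [[-1.     -0.001  -0.0001]
bottle_blue [504. 216.] 0.9 [0.4606 0.0397]
bottle_orange [250. 171.] 0.98 [ 0.4026 -0.2856]
bottle_green [438. 374.] 0.35 [0.731  0.0088]
holder_blue [500. 213.] 0.58 [0.4601 0.038 ]
holder_orange [318. 314.] 0.71 [ 0.6132 -0.191 ]
holder_green [251. 164.] 0.68 [ 0.3956 -0.285 ]
blue [ 473  182   39   62 1375] [491. 213.] top z.091 [ 0.4224 -0.0554] rim z.014 [0.4537 0.0152]
orange [ 228  162   49   52 1980] [252. 188.] top z.091 [ 0.3964 -0.2828] rim z.014 [ 0.4209 -0.2828]
orange [ 290  291   59   52 2443] [319. 316.] top z.091 [ 0.5371 -0.2132] rim z.014 [ 0.6055 -0.192 ]
green [431  64  46  34 713] [454.  80.] top z.091 [ 0.3043 -0.1166] rim z.014 [ 0.3006 -0.0661]
green [ 218  132   71   60 2006] [254. 155.] top z.091 [ 0.3677 -0.2813] rim z.014 [ 0.3902 -0.2816]
20.3 [ 0.3961 -0.2806  0.2003] 0.085302805615055 [-0.6402  0.2029  1.8105  0.0001  1.1282 -2.2116]
bottle_blue sc 0.73 [0.3503 0.2463]
bottle_blue si 0.84 [0.4596 0.0332]
bottle_blue wr 0.95 [0.4593 0.0382]
bottle_orange sc 0.6 [ 0.3956 -0.2768]
bottle_orange si 0.89 [ 0.3922 -0.2709]
bottle_orange wr 0.98 [ 0.4004 -0.2828]
holder_blue sc 0.82 [0.4516 0.0507]
holder_blue si 0.65 [0.5765 0.2258]
holder_blue wr 0.75 [0.456  0.0316]
holder_orange sc 0.82 [ 0.6132 -0.188 ]
holder_orange si 0.61 [ 0.615  -0.1859]
```

View pics/after2.png

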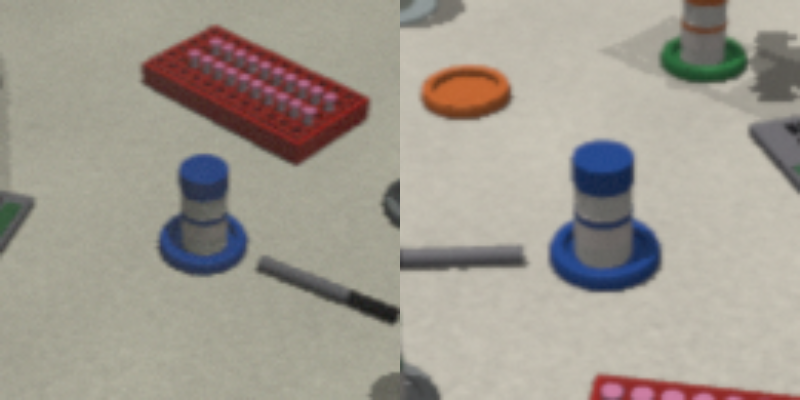

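View pics/wrist3.png

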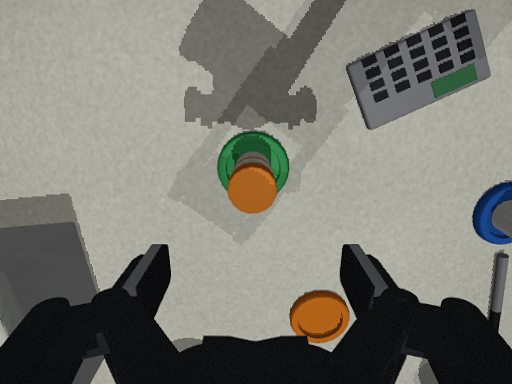

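Blue stands upright in its holder, and the orange cap at (252,188) is centred. Descend, grip.

Emit:
{"method": "servo_tool", "body": {"deltas": [[0,0,-1,40,0,0,0],[0,0,-1,80,0,0,0],[0,0,-1,115,0,0,0],[0,0,-1,136,0,0,0],[0,0,-1,142,0,0,0],[0,0,-1,142,0,0,0],[0,0,-1,142,0,0,0],[255,0,-1,142,0,0,0],[255,0,-1,142,0,0,0],[255,0,-1,142,0,0,0],[255,0,-1,142,0,0,0],[255,0,-1,142,0,0,0]]}}

```text
clock: 22.85
tcp_pos: [0.3963, -0.282, 0.0588]
tcp_rot: [[-1.0, -0.0, 0.001], [-0.0, 1.0, -0.0], [-0.001, -0.0, -1.0]]
wrist_force: [-1.5, 0.2, 5.7]
opening: 0.0438
grasp_force: 35.3
```

Emit:
{"method": "servo_tool", "body": {"deltas": [[255,0,0,-20,0,0,0],[255,0,0,-50,0,0,0],[255,-15,6,-60,0,0,0],[255,-50,22,-60,0,0,0],[255,-88,38,-60,0,0,0],[255,-126,54,-60,0,0,0],[255,-164,71,-60,0,0,0],[255,-195,84,-60,0,0,0],[255,-212,92,-60,0,0,0],[255,-216,94,-60,0,0,0],[255,-216,94,-60,0,0,0],[255,-216,94,-60,0,0,0]]}}

```text
clock: 24.35
tcp_pos: [0.6109, -0.1883, 0.1183]
tcp_rot: [[-1.0, 0.001, -0.001], [0.001, 1.0, 0.0], [0.001, 0.0, -1.0]]
wrist_force: [-0.1, -0.5, -1.4]
opening: 0.0439
grasp_force: 36.2
```

```bash
python3 chk.py hover3 .612 -.188 | grep -E "orange|^[0-9]"
```

```text
24.5 [ 0.6114 -0.1883  0.1186] 0.04401823293371409 [-0.3167  0.5035  1.5665  0.      1.0715 -1.8868]
bottle_orange si 0.69 [ 0.638  -0.2918]
bottle_orange wr 0.7 [ 0.6404 -0.1896]
holder_orange sc 0.93 [ 0.6176 -0.1902]
holder_orange si 0.85 [ 0.604  -0.1807]
holder_orange wr 0.81 [ 0.6136 -0.1891]
```

View pics/hover3.png

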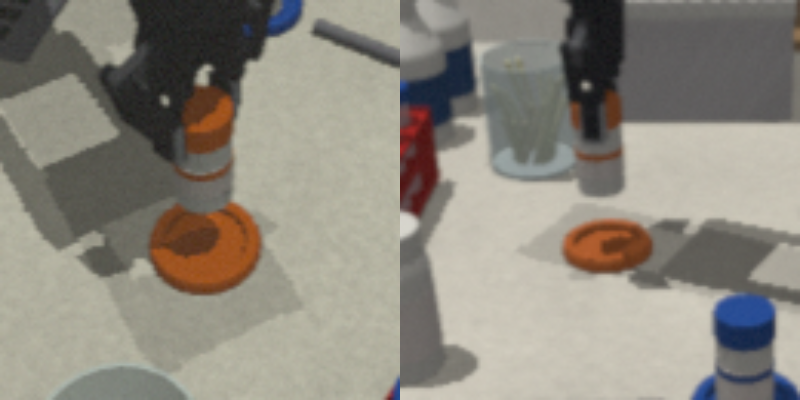

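The bottle is over the orange recess, at (205,190) over (205,245) and at (600,175) over (607,245). Lower, release, then go above the green bottle.

Emit:
{"method": "servo_tool", "body": {"deltas": [[255,0,0,20,0,0,0],[255,0,0,40,0,0,0],[255,0,0,50,0,0,0],[255,0,0,56,0,0,0],[255,0,0,58,0,0,0],[255,0,0,58,0,0,0],[255,0,0,58,0,0,0],[0,0,0,58,0,0,0],[0,0,0,58,0,0,0],[0,0,0,58,0,0,0],[0,0,0,58,0,0,0],[0,0,0,58,0,0,0]]}}

```text
clock: 27.05
tcp_pos: [0.612, -0.1878, 0.0603]
tcp_rot: [[-1.0, -0.0, 0.0], [-0.0, 1.0, 0.0], [-0.0, 0.0, -1.0]]
wrist_force: [0.5, -0.5, -0.2]
opening: 0.0855
grasp_force: 0.0
```

Emit:
{"method": "servo_tool", "body": {"deltas": [[0,0,0,-30,0,0,0],[0,0,0,-80,0,0,0],[0,0,0,-135,0,0,0],[0,3,40,-140,0,0,0],[0,7,100,-140,0,0,0],[0,11,160,-140,0,0,0],[0,16,220,-140,0,0,0],[0,20,280,-140,0,0,0],[0,24,340,-140,0,0,0],[0,28,390,-140,0,0,0],[0,30,414,-140,0,0,0],[0,30,414,-140,0,0,0]]}}

```text
clock: 28.55
tcp_pos: [0.5815, 0.2279, 0.2001]
tcp_rot: [[-1.0, -0.003, -0.0], [-0.003, 1.0, 0.0], [0.0, 0.0, -1.0]]
wrist_force: [0.0, -0.6, 0.1]
opening: 0.0854
grasp_force: 0.0
```

```bash
python3 w.py wrist4 | grep -v "^ "; python3 chk.py after3 .612 -.188 | grep -E "green|orange|^[0-9]"
```

```text
28.6 [0.5817 0.2265 0.2001] [[-1.     -0.0018 -0.0002]
bottle_blue [78. 52.] 0.86 [0.4575 0.0379]
bottle_green [254. 167.] 0.74 [0.5837 0.2266]
holder_blue [86. 52.] 0.64 [0.4559 0.0439]
holder_grey [250. 163.] 0.95 [0.5803 0.222 ]
blue [   2   11  119   83 5867] [62. 48.] top z.091 [0.4651 0.0731] rim z.014 [0.458  0.0249]
blue [ 419  281   93   69 1949] [488. 306.] top z.091 [0.7143 0.4783] rim z.014 [0.7942 0.5256]
blue [395 355  44  29 887] [416. 372.] top z.091 [0.8057 0.4158] rim z.014 [0.8942 0.4744]
green [ 226  162   49   50 1939] [250. 187.] top z.091 [0.5812 0.2231] rim z.014 [0.6051 0.2227]
29.1 [0.582  0.2258 0.2004] 0.08509529341962445 [ 0.3516  0.4165  1.4943  0.0001  1.2307 -1.2187]
bottle_orange sc 0.66 [ 0.6121 -0.1884]
bottle_orange si 0.58 [0.336 0.259]
bottle_green sc 0.89 [0.579  0.2272]
bottle_green si 0.56 [0.5816 0.2252]
bottle_green wr 0.64 [0.583 0.227]
holder_orange sc 0.88 [ 0.6133 -0.1918]
holder_orange si 0.63 [ 0.6135 -0.1814]
holder_green sc 0.62 [ 0.3949 -0.2798]
holder_green si 0.88 [ 0.3953 -0.2829]
```

View pics/after3.png

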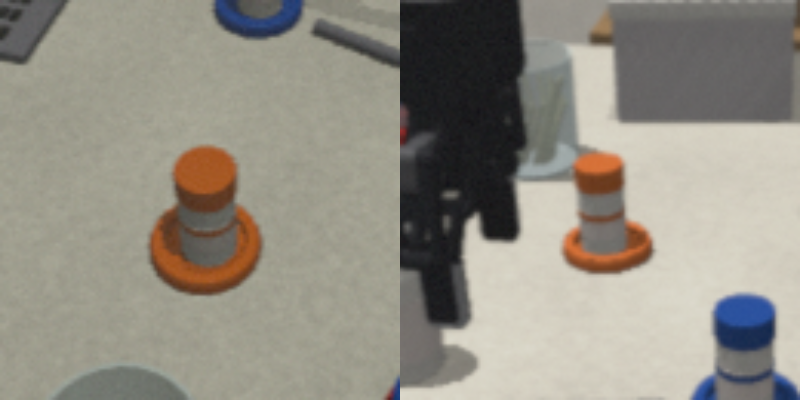

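Orange stands in its recess, at (205,215) in the left crop and (605,215) in the right. Green's cap at (250,187) is centred under the gripper. Descend and grip.

Emit:
{"method": "servo_tool", "body": {"deltas": [[0,0,-1,40,0,0,0],[0,0,-1,80,0,0,0],[0,0,-1,115,0,0,0],[0,0,-1,136,0,0,0],[0,0,-1,142,0,0,0],[0,0,-1,142,0,0,0],[0,0,-1,142,0,0,0],[255,0,-1,142,0,0,0],[255,0,-1,142,0,0,0],[255,0,-1,142,0,0,0],[255,0,-1,142,0,0,0],[255,0,-1,142,0,0,0]]}}

```text
clock: 31.65
tcp_pos: [0.5823, 0.2253, 0.0589]
tcp_rot: [[-1.0, -0.0, 0.001], [-0.0, 1.0, 0.0], [-0.001, 0.0, -1.0]]
wrist_force: [0.3, -1.1, 4.7]
opening: 0.0442
grasp_force: 35.5
```

Emit:
{"method": "servo_tool", "body": {"deltas": [[255,0,0,-20,0,0,0],[255,0,0,-60,0,0,0],[255,0,0,-100,0,0,0],[255,0,0,-120,0,0,0],[255,0,-15,-120,0,0,0],[255,0,-50,-120,0,0,0],[255,0,-95,-120,0,0,0],[255,0,-140,-120,0,0,0],[255,0,-185,-120,0,0,0],[255,0,-225,-120,0,0,0],[255,0,-245,-120,0,0,0],[255,0,-250,-120,0,0,0]]}}

```text
clock: 33.15
tcp_pos: [0.5812, -0.0258, 0.1771]
tcp_rot: [[-1.0, 0.002, -0.002], [0.002, 1.0, 0.001], [0.002, 0.001, -1.0]]
wrist_force: [0.6, -0.4, -1.1]
opening: 0.0442
grasp_force: 36.0
```

Emit:
{"method": "servo_tool", "body": {"deltas": [[255,8,-12,0,0,0,0],[255,30,-41,0,0,0,0],[255,60,-82,0,0,0,0],[255,90,-123,0,0,0,0],[255,120,-164,0,0,0,0],[255,150,-205,0,0,0,0],[255,173,-236,10,0,0,0],[255,184,-252,30,0,0,0],[255,187,-256,50,0,0,0],[255,187,-256,60,0,0,0],[255,187,-256,60,0,0,0],[255,187,-256,60,0,0,0]]}}

```text
clock: 34.65
tcp_pos: [0.3957, -0.2806, 0.1189]
tcp_rot: [[-1.0, -0.001, 0.001], [-0.001, 1.0, -0.001], [-0.001, -0.001, -1.0]]
wrist_force: [-1.2, 0.0, -1.3]
opening: 0.0441
grasp_force: 36.1
```

```bash
python3 chk.py hover4 .395 -.281 | grep -E "green|^[0-9]"
```

```text
34.8 [ 0.3955 -0.2808  0.1189] 0.04413918883011561 [-0.6411  0.2853  1.9309  0.0001  0.924  -2.2128]
bottle_green sc 0.82 [ 0.3313 -0.2473]
bottle_green si 0.86 [ 0.3937 -0.4102]
bottle_green wr 0.81 [ 0.4204 -0.2813]
holder_green sc 0.72 [ 0.3876 -0.285 ]
holder_green si 0.62 [ 0.3921 -0.2905]
holder_green wr 0.58 [ 0.3979 -0.2831]
```

View pics/hover4.png

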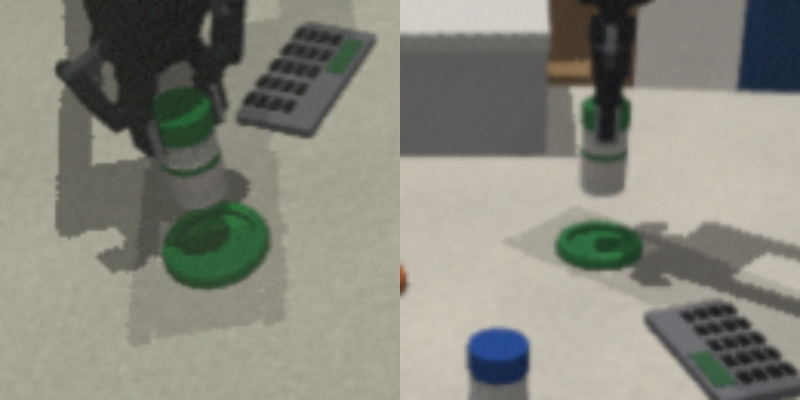

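The bottle lines up with the green recess, at (198,185) over (215,245) along the perspective slant, and at (603,180) over (600,245). Lower, release, retreat.

Emit:
{"method": "servo_tool", "body": {"deltas": [[255,0,0,20,0,0,0],[255,0,0,40,0,0,0],[255,0,0,50,0,0,0],[255,0,0,56,0,0,0],[255,0,0,58,0,0,0],[255,0,0,58,0,0,0],[255,0,0,58,0,0,0],[0,0,0,58,0,0,0],[0,0,0,58,0,0,0],[0,0,0,58,0,0,0],[0,0,0,58,0,0,0],[0,0,0,58,0,0,0]]}}

```text
clock: 37.35
tcp_pos: [0.395, -0.2808, 0.0603]
tcp_rot: [[-1.0, -0.0, 0.0], [-0.0, 1.0, 0.0], [-0.0, 0.0, -1.0]]
wrist_force: [0.4, -0.2, 0.0]
opening: 0.0855
grasp_force: 0.0
```

Emit:
{"method": "servo_tool", "body": {"deltas": [[0,0,0,-30,0,0,0],[0,0,0,-80,0,0,0],[0,0,0,-130,0,0,0],[0,0,0,-160,0,0,0],[0,0,30,-170,0,0,0],[0,0,70,-170,0,0,0],[0,0,110,-170,0,0,0],[0,0,140,-170,0,0,0],[0,0,150,-170,0,0,0],[0,0,150,-170,0,0,0],[0,0,150,-170,0,0,0]]}}

```text
clock: 38.72
tcp_pos: [0.3952, -0.1316, 0.2303]
tcp_rot: [[-1.0, 0.0, 0.0], [0.0, 1.0, -0.0], [-0.0, -0.0, -1.0]]
wrist_force: [-1.1, 0.3, 0.7]
opening: 0.0856
grasp_force: 0.0
```

```bash
python3 chk.py final | grep -E "bottle|^[0-9]"
```

```text
38.875 [ 0.395  -0.1316  0.2302] 0.0855948079343551 [-0.349   0.0682  1.8936 -0.0001  1.1799 -1.9188]
bottle_blue sc 0.56 [0.4726 0.0287]
bottle_blue si 0.63 [0.4518 0.0393]
bottle_blue wr 0.91 [0.458  0.0385]
bottle_orange sc 0.92 [ 0.6138 -0.1896]
bottle_orange wr 0.76 [ 0.6195 -0.1903]
bottle_green sc 0.95 [ 0.3861 -0.2804]
bottle_green si 0.7 [ 0.3914 -0.2801]
bottle_green wr 0.73 [ 0.3963 -0.281 ]
```

View pics/final.png

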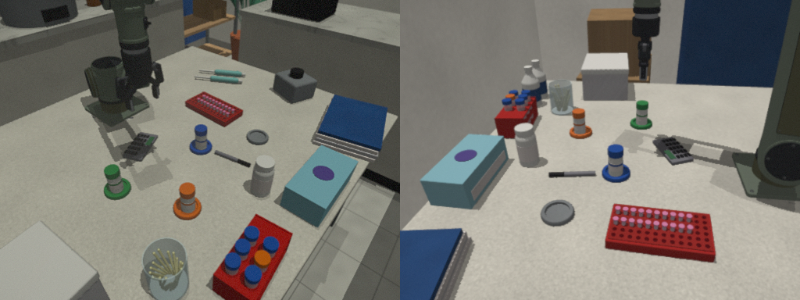

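All three bottles stand upright in the holders of their own colour: green (115,182), orange (187,200), blue (201,140). Grey (257,137) is empty and the bystanders have not moved.

```bash
python3 -c "from cell import finish_job; print(finish_job())"
```

```text
the job is handed in; nothing more can be done
None
```

The job is handed in at about 39 s: the final picture shows each bottle upright in the holder of its own cap colour, the grey holder empty, and the wash bottle, marker and tube rack where they were.

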